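Lift a boiled egg out of its cup with tongs

ROBOT

A 7-joint arm with a two-finger parallel gripper is mounted at the origin on a cart in front of the work surface, level with it; the furniture and walls round the work are solid. World frame = base frame: x ahead of the robot, y to its left, z up, the work surface at z = 0. Lengths are in m, angles in rad, forces in N, time in s.
With the tool pointing down it reaches from about 0.425 to 0.925 m from the base axis. Payload 6.8 kg.
Tool frame: the origin (TCP) lies on the centre line of the jaws, within the pads' length; the fingertips stand 25 mm ahead of it and the grasp point (between the pads) lies 6 mm ahead of it (manip.tips_ahead is the distance from the TCP to the fingertips, in m); z points along the fingers, y is the line along which they close (so a half turn about z gives the same grasp; the last joint's range is limited). The gripper opens to 85 mm and grips with 20 to 120 N. Pads are 22 mm wide; open, the fingers measure 114 mm over their backs; the gripper's body (76 mm by 85 mm) begins 54 mm behind the grasp point. The pads swing forward as they close: fully open they stand 13 mm farther back than shut.
Start: joints at [1.066, 0.477, 0.022, 1.555, -0.011, 1.109, -0.083], TCP at [0.261, -0.623, 0.256] pointing down, gripper open.
Joint ranges: [-2.96, 2.96], [-0.34, 2.1], [-1.41, 1.46], [0.24, 2.44], [-1.37, 4.51], [0.17, 1.92], [-2.96, 2.96]. Speed limits (rad/s): [2.39, 2.39, 3.14, 3.14, 3.14, 3.14, 3.14].

INTERFACE

Orientations are given as a rotation vector (axis times angle).
In Python, from cell import manip gives the robot as it stands. Calls block until the motion is done:
- manip.movep(position, orientation): joint-space move of the TCP to a pose.
- manip.servo_line(position, rotation=None, rate=0.15, guard=None): straight line of the TCP; rotation=None keeps the orientation; rate is the mean speed in m/s. With guard (N) it stops when the force on the tool has changed by that much, and returns True; else False.
- manip.movej(angles): joint-space move.
- manip.ungrasp() and manip.grasp(squeeze=None): open the fingers fully, or close them until they stop; squeeze is the grip in N (None keeps the last).
- manip.hold(seconds).
- manip.ik(position, orientation): joint angles nearest the present ones, or None.
- manip.get_state(): the state.
- manip.grab_frame(name): name is "scene" or "top"; returns a dict with "img" (384x512x3 uint8, blue, green, red), "camera_matrix" (3x3 intrinsics, pixels), "cam_to_world" (4x4, takes a point from camera to world coordinates). Camera axes: x right, y up, looking along -z (the intrinsics and any distortion apply to the point x, -y, -z); pixel columns grow to the right and rows downward; lengths in m; the calibration is good to about 2 mm. A picture is of the moment at which its call begins. There is no depth.
A pose or a line that the arm cannot do raises manip.Unreachable and nothing moves.
- manip.job_done(): hands the job in; it is judged then, once.
The state is a dict: "time": time; "qpos": joint angles; "joint_vel": joint speeds; "joint_efforts": joint torques, N m; "tcp_pos": TCP position; "eef_rot": TCP orientation; "force": force on the tool from outside, world axes, zero at the start; "torque": the same for the moment, N m; "width": finger opening in m; "grip_force": force on a finger pad.
Only numpy, scipy, OpenCV 4.12 (cv2) and the standard library are available. Lean on these libraries where they do the work, as an engineer would, in place of code of your own. Each camera call takes 0.05 s, during which the arm holds its last target. There are 200 camera calls.

TASK

A hot boiled egg stands in a low egg cup. Pick up the kitchen tongs, close their jaws gently on the egg - a hard squeeze cracks the shell, and the gripper and arm themselves must not touch the egg - and lift it straight out of the cup, leaving the cup and the other things where they stand. Finish while still holding the tongs, with the egg held still in their jaws at least 12 cm above the worktop; do not drop it or put anything down.

Things in the scene. Friction and masses are not known exactly. Their poses are not given: they have to be found in the camera images.
- tongs_grip (a point): Plain steel spring tongs with grey jaws, lying flat. This is where to grip them: midway between the arms, half-way up, 13 mm above the worktop as they lie. x axis along the tongs to the jaws, y to the left arm, z up. The arms are upright strips, 3 mm thick, 16 mm tall, nearly parallel from 35 mm behind to 35 mm ahead of here; open, the tongs are 56 mm wide here over their outer faces (along y).
- tongs_jaws (a point): Midway between the jaws, 90 mm ahead (x) of the grip point, same height and axes. Each jaw is a shallow upright V trough, 26 mm tall, 40 mm long along x, open to the other jaw. Trough bottoms are 83 mm apart with the tongs open, 65 mm when squeezed to 47 mm wide at the grip point, 49 mm at about 38 mm wide, where they meet the egg. The jaws move 1.9 times as far as the arms at the grip point.
- tongs_hinge (a point): The tongs' upright hinge pin, 22 mm thick, 26 mm tall, half-way up, 100 mm behind (-x) the grip point, same axes; a hanging loop reaches 32 mm further back. Springs hold both arms open; squeezed at the grip point they swing in together. The squeeze needed there grows from 3 N (open) to 6 N at 47 mm and 9 N at 38 mm wide; about half of any squeeze beyond that presses on the egg, from each side.
- tongs: The tongs as a whole with both arms, 230 mm long, 0.12 kg. Origin on their underside, 13 mm below the grip point; same axes.
- egg_middle (a point): A boiled hen's egg, brown shell, upright in the egg cup with its blunt end down: 44 mm across at its widest, 56 mm tall, 0.04 to 0.08 kg. This point is on its axis at its widest level, 25 mm above its lower end and 31 mm below its upper end; about 31 mm above the worktop while it stands in the cup.
- egg: The same egg; the origin is at its lower end, its z axis points from the blunt to the narrow end. Its shell cracks when it is pressed with more than about 25 N a side.
- egg_cup: Low round egg cup of white ceramic in which the egg stands, loose on the worktop: 16 mm tall, 44 mm across the rim, 0.15 kg. Origin at the centre of its underside, z up.
- tin: Bystander: flat round food tin, 86 mm across, 40 mm tall, loose. Origin at the centre of its underside.
- mandarin: Bystander: a mandarin, 48 mm across, 40 mm tall, loose on the worktop. Origin at the centre of its underside.
- mug: Bystander: a plain mug with a handle, 94 mm tall, 82 mm across, 118 mm with its handle, loose. Origin at its underside.

How it is judged:
On the way:
1. the tongs are held in the gripper clear of the worktop, the egg still in its cup and not yet touched (contact force between the fingers and tongs above 1 N and height (world z) of tongs_grip above 0.025 m and horizontal distance between egg_middle and egg_cup below 0.012 m and contact force between egg and tongs below 0.05 N), for 0.2 s.
At the end, for the whole second after the job is handed in: The gripper still holds the tongs; the egg is pressed between the jaws (egg's widest point within 22 mm of the middle of the jaws) with its middle more than 12 cm above the worktop, still (under 3 cm/s) and carried by nothing else; the cup stands on the worktop within 4 cm of where it was (height (world z) of egg_middle above 0.12 m and contact force between egg and tongs above 1 N and distance between egg_middle and tongs_jaws below 0.022 m and contact force between the fingers and tongs above 2 N and linear speed of egg below 0.03 m/s and contact force between egg and egg_cup below 0.05 N and distance of egg_cup from where it was at the start of the episode below 0.04 m and height (world z) of egg_cup below 0.006 m); the arm keeps its last pose, push and grip.
It fails at once if the shell is cracked: the egg is pressed with more than 50 N (both sides together) (contact force between egg and anything else above 50 N).
It fails at once if the gripper or the arm touches the egg (contact force between egg and the fingers above 0.3 N or contact force between egg and the arm above 0.3 N).
It fails at once if the egg falls out of its cup or is dropped on the worktop (height (world z) of egg_middle below 0.026 m).
It fails at once if the tin, mandarin or mug is pushed more than 3 cm away (distance of any of tin, mandarin, mug from where it was at the start of the episode above 0.03 m).
It also fails if it takes over 48 s, if anything falls off the work surface, if the arm or the gripper's body presses on something with over 40 N, if the wrist force passes 120 N, or if a joint passes its speed limit or range.

## Working session

There is one attempt and no reset: what is moved stays moved. The work goes in short steps, each a Python script; the robot and the scene stay as the last script left them, time stands still between calls to the robot, and variables do not carry over. Pictures are saved under pics/ and viewed, at most 10 in all, crops included, and the job is handed in when it is done.

```bash
ls; mkdir -p pics
python3 - <<'E'
from cell import manip
import cv2,numpy as np
for n in("scene","top"):
    f=manip.grab_frame(n); cv2.imwrite(f"pics/{n}0.png",f["img"]); print(n,f["camera_matrix"],f["cam_to_world"],[k for k in f])
print(manip.get_state())
E
```

```text
pics
scene [[410.75361621   0.         253.75128919]
 [  0.         410.75361621 197.97797268]
 [  0.           0.           1.        ]] [[-0.71718223  0.40365274 -0.56807932  0.02127398]
 [-0.69677341 -0.4007103   0.59492695  0.53831717]
 [ 0.01250866  0.8224936   0.5686368   0.5784421 ]
 [ 0.          0.          0.          1.        ]] ['img', 'camera_matrix', 'cam_to_world']
top [[353.15882343   0.         258.53912478]
 [  0.         353.15882343 189.41267307]
 [  0.           0.           1.        ]] [[-0.02539895  0.99395188 -0.10683893  0.46929827]
 [-0.9995904  -0.02666121 -0.01040265 -0.03496369]
 [-0.01318819  0.10653095  0.99422192  0.90355905]
 [ 0.          0.          0.          1.        ]] ['img', 'camera_matrix', 'cam_to_world']
{'time': 0.1, 'qpos': array([ 1.06584405,  0.4777585 ,  0.02232009,  1.55635962, -0.01150244,
        1.10930837, -0.08310552]), 'joint_vel': array([ 9.34140161e-05, -2.19228981e-03,  1.67943486e-03, -1.19288087e-03,
        9.26601003e-04, -4.48468376e-05, -1.30040536e-03]), 'joint_efforts': array([ 5.39595800e-03, -5.97760713e+01,  1.61413271e+00, -2.81953937e+01,
        1.28756335e-02,  5.02189941e-03,  3.76557580e-06]), 'tcp_pos': array([ 0.26071007, -0.62207516,  0.25539196]), 'eef_rot': array([-3.07832376e+00, -6.19018262e-01,  7.01102528e-04]), 'force': array([0.10523475, 0.22315743, 0.56394035]), 'torque': array([-0.02711987,  0.02148224, -0.02277872]), 'grip_force': 0.0, 'width': 0.08561907083125757}
```

View pics/scene0.png

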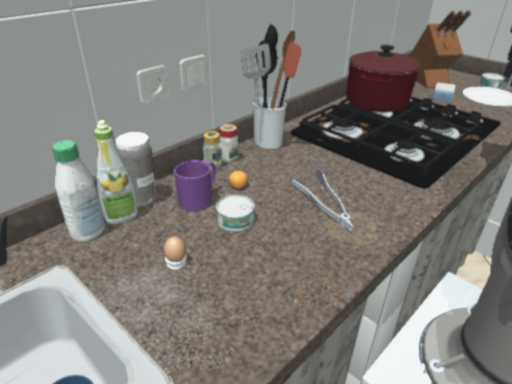

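View pics/top0.png

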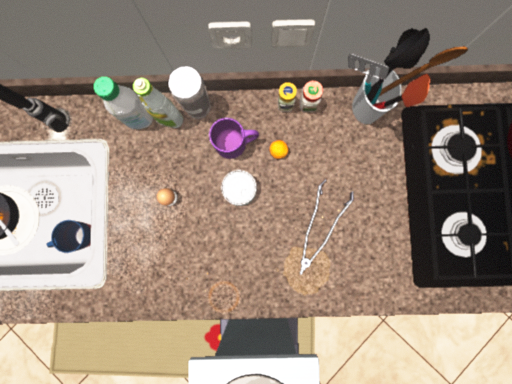

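The top view shows the tongs with the hinge at about (305,264) and the jaws at about (321,186) and (351,196). The egg is at about (167,197), the tin at (239,187), the mandarin at (279,149) and the mug at (230,138). I'll zoom in for precise pixels.

```bash
cat > h.py <<'E'
import numpy as np, cv2
from scipy.spatial.transform import Rotation as R
def unproj(f,uv,z):
    K,T=f["camera_matrix"],f["cam_to_world"]
    d=np.linalg.inv(K)@[uv[0],uv[1],1]; d=T[:3,:3]@(d*[1,-1,-1]); o=T[:3,3]
    return o+d*(z-o[2])/d[2]
def proj(f,p):
    K,T=f["camera_matrix"],f["cam_to_world"]
    c=T[:3,:3].T@(np.asarray(p)-T[:3,3])*[1,-1,-1]; u=K@c; return u[:2]/u[2]
E
python3 - <<'E'
import cv2,numpy as np
t=cv2.imread("pics/top0.png"); s=cv2.imread("pics/scene0.png")
def c(im,x,y,w,h,k): return cv2.resize(im[y:y+h,x:x+w],(w*k,h*k),interpolation=cv2.INTER_CUBIC)
a=c(t,290,175,70,105,5)   #350x525
b=np.vstack([c(t,145,175,50,43,6),c(s,155,230,50,43,6)]) #300x516
o=np.zeros((525,660,3),np.uint8); o[:,:350]=a; o[:516,355:655]=b
cv2.imwrite("pics/c1.png",o)
E
```

```text
(no output)
```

View pics/c1.png

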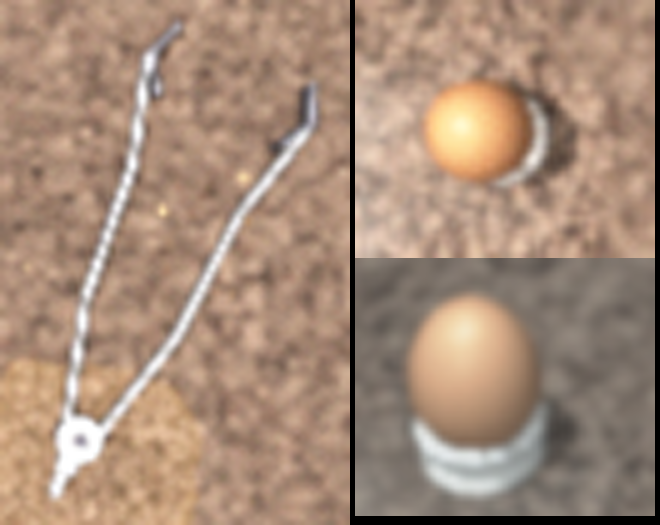

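Run:
```python
from cell import manip
from h import *
T=manip.grab_frame("top");S=manip.grab_frame("scene")
c=lambda x,y:(x/5+290-.4,y/5+175-.4)
h=unproj(T,c(80,440),.026);l=unproj(T,c(150,57),.026);r=unproj(T,c(313,125),.026)
m=(l+r)/2; d=m-h; print("hinge",h,"l",l,"r",r,"len",np.linalg.norm(d),"gap",np.linalg.norm(l-r),"yaw",np.arctan2(d[1],d[0]),"perp",np.dot(d,l-r)/.19/.083)
# egg silhouettes via colour -> ray intersections
for f,(x,y,w,hh),n in((T,(145,175,50,43),"top"),(S,(155,230,50,43),"scene")):
    im=f["img"][y:y+hh,x:x+w]; hsv=cv2.cvtColor(im,cv2.COLOR_BGR2HSV); 
    mk=((hsv[...,1]>105)&(hsv[...,2]>90)).astype(np.uint8)
    k,lab,st,ce=cv2.connectedComponentsWithStats(mk); i=1+np.argmax(st[1:,4]); print(n,st[i],ce[i]+[x,y],unproj(f,ce[i]+[x,y],.034))
print("egg top",unproj(T,(165-.4,196.7-.4),.034),"scene",unproj(S,(174.7-.4,248.7-.4),.034))
for n,f,p,z in(("tin",T,(239,187),.04),("mand",T,(279,149),.02),("mug",T,(228,137),.094)): print(n,unproj(f,p,z))
# scene: hinge/jaw check
for p in(h,l,r): print(proj(S,p))
```

```text
hinge [ 0.38091921 -0.13605372  0.026     ] l [ 0.56807799 -0.17837721  0.026     ] r [ 0.5319336  -0.25762453  0.026     ] len 0.1878978692280465 gap 0.08710082924196288 yaw -0.4512891966859921 perp -0.024258757212358987
top [ 12  13  17  17 192] [165.890625   196.17708333] [0.55203577 0.20427669 0.034     ]Traceback (most recent call last):
  File "<stdin>", line 11, in <module>
    return _wrapfunc(a, 'argmax', axis=axis, out=out, **kwds)
    return bound(*args, **kwds)
ValueError: attempt to get argmax of an empty sequence
```

```bash
cat >> h.py <<'E'
def rot(yaw,pitch=0):
    x=np.array([np.cos(yaw),np.sin(yaw),0]); z=np.array([0,0,-1.]); y=np.cross(z,x)
    return (R.from_matrix(np.c_[x,y,z])).as_rotvec()
def st(m,t=""):
    s=m.get_state(); print(t,"t",round(s["time"],2),"tcp",s["tcp_pos"].round(4),"rot",s["eef_rot"].round(3),"F",s["force"].round(1),"w",round(s["width"],4),"g",round(s["grip_force"],2)); return s
E
python3 - <<'E'
from cell import manip
from h import *
q=rot(-.451); g=np.array([.470,-.1795])
manip.movep([*g,.12],q); st(manip)
print(manip.servo_line([*g,.030],rate=.08,guard=6)); st(manip)
for s in (6,):
    try: manip.grasp(squeeze=s)
    except Exception as e: print(repr(e))
    st(manip,s)
T=manip.grab_frame("top")["img"]; S=manip.grab_frame("scene")["img"]
c=lambda im,x,y,w,h,k:cv2.resize(im[y:y+h,x:x+w],(w*k,h*k),interpolation=cv2.INTER_CUBIC)
cv2.imwrite("pics/g1.png",np.hstack([c(T,270,170,100,120,4),c(S,270,150,100,120,4)]))
E
```

```text
t 2.14 tcp [ 0.4702 -0.1805  0.1203] rot [ 3.061e+00 -7.040e-01  1.000e-03] F [-0.1  0.5  0.5] w 0.0855 g 0.0
False
 t 3.42 tcp [ 0.4704 -0.1796  0.0304] rot [ 3.062e+00 -7.030e-01  1.000e-03] F [ 0.4 -0.5  0.1] w 0.0852 g 0.0
6 t 4.06 tcp [ 0.4724 -0.1803  0.0322] rot [ 3.062 -0.703  0.008] F [-1.6 -0.5 18.4] w 0.0308 g 18.24
```

View pics/g1.png

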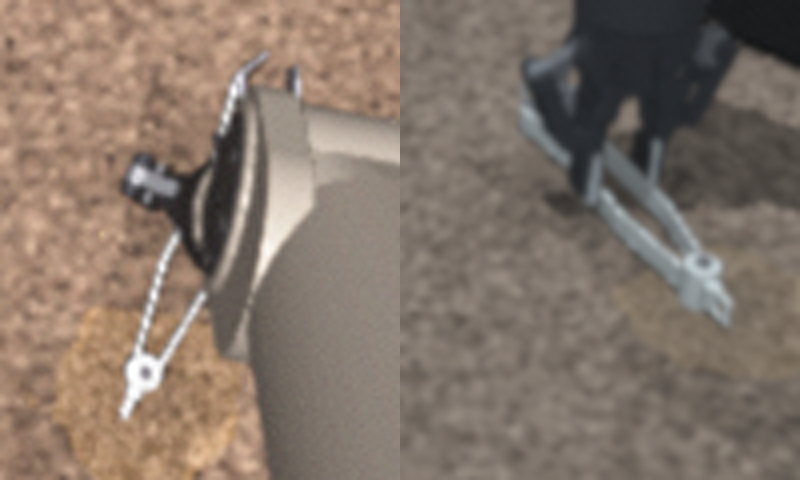

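The picture shows the tongs fully closed between the pads. The squeeze was clamped to about 20 N, which gave a width of 31 mm. At the grip point even the minimum grip closes the jaws too far to go around the egg. Gripping close to the hinge shortens the lever: 20 N at about 30 mm from the pin is roughly 0.6 Nm, which leaves the jaws about 65 mm apart. I can then squeeze harder to close them on the egg. I'll release and re-measure.

Run:
```python
from cell import manip
from h import *
manip.ungrasp(); s=st(manip)
manip.servo_line([*s["tcp_pos"][:2],.13],rate=.15)
manip.movep([.36,-.42,.22],rot(-.451)); st(manip)
T=manip.grab_frame("top")["img"]
c=lambda im,x,y,w,h,k:cv2.resize(im[y:y+h,x:x+w],(w*k,h*k),interpolation=cv2.INTER_CUBIC)
cv2.imwrite("pics/t2.png",c(T,290,175,70,105,5))
```

```text
t 4.73 tcp [ 0.4699 -0.1795  0.0299] rot [-3.062  0.702  0.   ] F [0.5 0.2 0.4] w 0.0857 g 0.0
 t 6.63 tcp [ 0.3609 -0.4183  0.219 ] rot [-3.061e+00  6.990e-01  2.000e-03] F [-0.  -0.1  0.5] w 0.0856 g 0.0
```

View pics/t2.png

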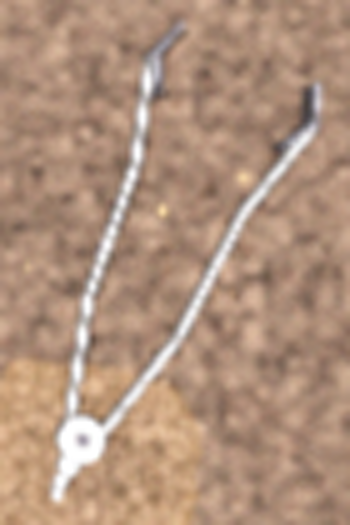

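The hinge is at (82,439) and the jaws at (150,60) and (314,125) in the crop, so the tongs have hardly moved. Next I'll check reach near the hinge and at the egg.

Run:
```python
from cell import manip
from h import *
yaw=-.451;u=np.array([np.cos(yaw),np.sin(yaw)]);h=np.array([.380,-.136])
for d in(.019,.022,.03):
  for z in(.026,.045,.12):
    for k in(0,np.pi):
      j=manip.ik([*(h+d*u),z],rot(yaw+k)); print(d,z,k,None if j is None else np.round(j,2))
e=np.array([.553,.206])
for y in(-.8,-.6,-.45,-.2,0):
  w=np.array([np.cos(y),np.sin(y)])
  for z in(.044,.2):
    j=manip.ik([*(e-.171*w),z],rot(y)); print(y,z,None if j is None else np.round(j,2))
```

```text
0.019 0.026 0 [ 0.25  0.48 -0.06  2.3   0.07  0.37 -1.89]
0.019 0.026 3.141592653589793 [ 0.83  0.59 -0.75  2.26  0.78  0.57  0.6 ]
0.019 0.045 0 [ 0.26  0.43 -0.07  2.29  0.07  0.42 -1.89]
0.019 0.045 3.141592653589793 [ 0.82  0.54 -0.74  2.25  0.68  0.58  0.69]
0.019 0.12 0 [ 0.28  0.28 -0.09  2.25  0.04  0.62 -1.87]
0.019 0.12 3.141592653589793 [ 0.71  0.33 -0.58  2.22  0.29  0.66  1.04]
0.022 0.026 0 [ 0.25  0.48 -0.06  2.29  0.07  0.38 -1.89]
0.022 0.026 3.141592653589793 [ 0.83  0.59 -0.75  2.25  0.78  0.58  0.6 ]
0.022 0.045 0 [ 0.26  0.44 -0.07  2.28  0.07  0.43 -1.88]
0.022 0.045 3.141592653589793 [ 0.83  0.54 -0.74  2.25  0.68  0.59  0.69]
0.022 0.12 0 [ 0.28  0.28 -0.09  2.24  0.04  0.62 -1.86]
0.022 0.12 3.141592653589793 [ 0.72  0.33 -0.59  2.22  0.3   0.67  1.04]
0.03 0.026 0 [ 0.25  0.48 -0.05  2.27  0.07  0.39 -1.88]
0.03 0.026 3.141592653589793 [ 0.84  0.6  -0.76  2.23  0.78  0.59  0.61]
0.03 0.045 0 [ 0.26  0.44 -0.06  2.27  0.06  0.43 -1.88]
0.03 0.045 3.141592653589793 [ 0.83  0.55 -0.75  2.23  0.68  0.6   0.69]
0.03 0.12 0 [ 0.28  0.29 -0.09  2.23  0.04  0.62 -1.86]
0.03 0.12 3.141592653589793 [ 0.73  0.35 -0.61  2.2   0.31  0.68  1.03]
-0.8 0.044 [-0.94  0.57  0.23  2.03 -0.23  0.56 -2.92]
-0.8 0.2 [-1.11  0.35  0.43  1.95 -0.19  0.88 -2.95]
-0.6 0.044 [-0.94  0.54  0.23  2.11 -0.23  0.52 -2.71]
-0.6 0.2 [-0.95  0.28  0.23  2.01 -0.08  0.86 -2.85]
-0.45 0.044 [-0.76  0.5   0.02  2.15 -0.02  0.49 -2.74]
-0.45 0.2 [-0.76  0.24  0.02  2.05 -0.01  0.85 -2.75]
-0.2 0.044 [-0.26  0.52 -0.52  2.2   0.49  0.54 -2.92]
-0.2 0.2 [-0.03  0.27 -0.75  2.08  0.24  0.88 -2.69]
0 0.044 [-0.23  0.49 -0.49  2.24  0.47  0.51 -2.65]
0 0.2 [-0.02  0.22 -0.68  2.13  0.18  0.85 -2.38]
```

Run:
```python
from cell import manip
from h import *
yaw=-.451;u=np.array([np.cos(yaw),np.sin(yaw)]);h=np.array([.380,-.136])
p=h+.019*u; q=rot(yaw+np.pi)
manip.movep([*p,.12],q); print(manip.servo_line([*p,.027],q,rate=.08,guard=6)); st(manip)
manip.grasp(20); st(manip,"grasped")
s=manip.get_state()["tcp_pos"]
manip.servo_line([*p,.10],rate=.06); manip.hold(.3); st(manip,"up")
S=manip.grab_frame("scene")["img"];T=manip.grab_frame("top")["img"]
c=lambda im,x,y,w,h,k:cv2.resize(im[y:y+h,x:x+w],(w*k,h*k),interpolation=cv2.INTER_CUBIC)
cv2.imwrite("pics/g3.png",np.hstack([c(T,270,150,100,140,4),c(S,270,120,100,140,4)]))
```

```text
False
 t 9.97 tcp [ 0.3974 -0.1444  0.0274] rot [ 0.702  3.061 -0.   ] F [-0.2  0.4 -0.1] w 0.0853 g 0.0
grasped t 10.56 tcp [ 0.3977 -0.1444  0.0275] rot [ 0.702  3.061 -0.   ] F [-1.   0.   5.7] w 0.0295 g 18.84
up t 12.22 tcp [ 0.397  -0.1442  0.0998] rot [-0.702 -3.062 -0.   ] F [-0.8 -0.2 -1.2] w 0.0282 g 19.35
```

View pics/g3.png

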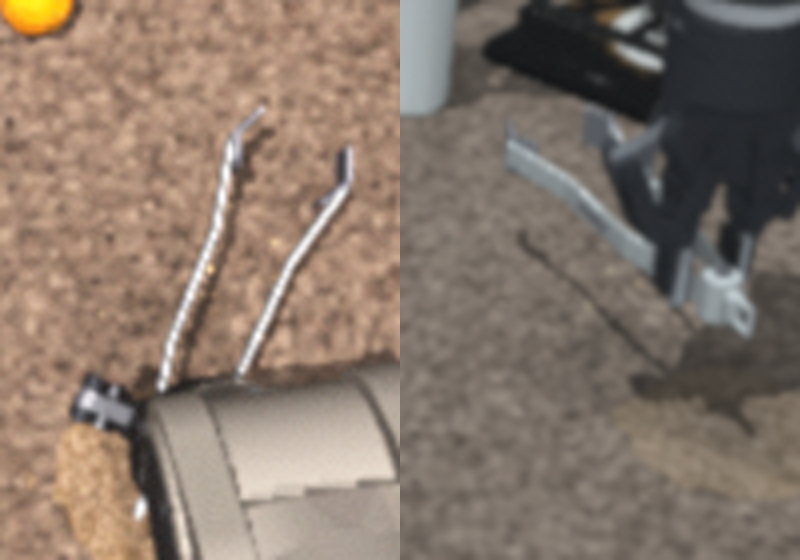

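The tongs are held clear of the worktop with the jaws still open. In the full top image the jaw apexes are at about (328,185) and (357.5,195). I'll triangulate the pose and check for creep.

Run:
```python
from cell import manip
from h import *
T=manip.grab_frame("top");S=manip.grab_frame("scene"); st(manip)
ct=lambda x,y:np.array([x/4+270-.4,y/4+150-.4]); cs=lambda x,y:np.array([(x-400)/4+270-.4,y/4+120-.4])
from scipy.optimize import least_squares
def tri(a,b): return least_squares(lambda p:np.r_[proj(T,p)-a,proj(S,p)-b],[.55,-.2,.08])
L=tri(ct(231,140),cs(508,140)); print("L",L.x,L.fun)
for z in(.07,.085,.1):
  l=unproj(T,ct(231,140),z);r=unproj(T,ct(350,180),z);m=(l+r)/2;d=m[:2]-[.397,-.1442]
  print(z,m,"gap",np.linalg.norm(l-r),"dist",np.linalg.norm(d),"yaw",np.arctan2(d[1],d[0]),"perp",np.arctan2(*(l-r)[[1,0]])-np.pi/2)
manip.hold(.5); st(manip)
cv2.imwrite("pics/x.png",S["img"])
```

```text
t 12.43 tcp [ 0.3971 -0.1443  0.1   ] rot [-0.702 -3.062 -0.   ] F [ 0.2 -1.3 -1.1] w 0.028 g 19.35
L [ 0.56498732 -0.18504905  0.08965278] [-0.44421298 -0.54411871  0.75057558  0.04565687]
0.07 [ 0.55314264 -0.22414316  0.07      ] gap 0.07357707101903327 dist 0.17541787921161575 yaw -0.4731919952288747 perp -0.3561842428445161
0.085 [ 0.55163385 -0.22073886  0.085     ] gap 0.07225304236231835 dist 0.17253933709151184 yaw -0.459614174679594 perp -0.3561842428445159
0.1 [ 0.55012506 -0.21733455  0.1       ] gap 0.07092901370560346 dist 0.16969367951767836 yaw -0.4455783100979503 perp -0.3561842428445159
 t 12.93 tcp [ 0.3971 -0.1443  0.1   ] rot [ 0.702  3.062 -0.   ] F [-0.1 -0.9 -1. ] w 0.0282 g 19.35
```

Run:
```python
from cell import manip
from h import *
manip.servo_line([.397,-.1442,.17],rate=.12)
t=[.3985,.2816]; q=rot(-.451+np.pi)
try: manip.servo_line([*t,.17],rate=.12)
except manip.Unreachable as e: print(e); manip.movep([*t,.17],q)
manip.servo_line([*t,.115],rate=.08); manip.hold(.2); st(manip)
S=manip.grab_frame("scene")["img"];T=manip.grab_frame("top")["img"]
c=lambda im,x,y,w,h,k:cv2.resize(im[y:y+h,x:x+w],(w*k,h*k),interpolation=cv2.INTER_CUBIC)
cv2.imwrite("pics/e1.png",np.hstack([c(T,100,160,100,140,4),c(S,130,180,100,140,4)]))
```

```text
t 18.39 tcp [0.3988 0.2818 0.1155] rot [7.020e-01 3.061e+00 1.000e-03] F [ 0.4 -0.4 -1. ] w 0.0281 g 19.37
```

View pics/e1.png

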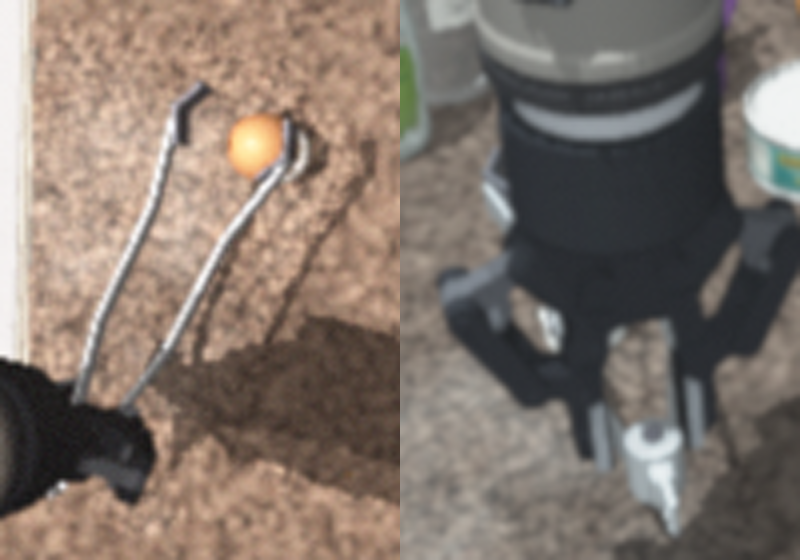

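Seen from above, the jaw apexes are at crop (177,118) and (290,157), and the egg is between them but displaced by parallax. I'll compute the horizontal offset.

Run:
```python
from cell import manip
from h import *
T=manip.grab_frame("top")
ct=lambda x,y:np.array([x/4+100-.4,y/4+160-.4])
for z in(.095,.105,.114):
  m=(unproj(T,ct(177,118),z)+unproj(T,ct(290,157),z))/2; d=m[:2]-[.3988,.2818]
  print(z,m,np.linalg.norm(d),np.arctan2(d[1],d[0]), "gap",np.linalg.norm(unproj(T,ct(177,118),z)-unproj(T,ct(290,157),z)))
```

```text
0.095 [0.55184717 0.20590408 0.095     ] 0.17083216165152795 -0.46036133695106957 gap 0.06993359662889374
0.105 [0.55082623 0.2029251  0.105     ] 0.17126945079742595 -0.4785933546001212 gap 0.06906868024599265
0.114 [0.54990739 0.20024403 0.114     ] 0.17171144332992894 -0.4949179666268124 gap 0.06829025550138174
```

Run:
```python
from cell import manip
from h import *
p=[.400,.2845]
manip.servo_line([*p,.115],rate=.05)
print(manip.servo_line([*p,.056],rate=.05,guard=3)); manip.hold(.2); st(manip)
for s in(26,32,38): manip.grasp(s); st(manip,s)
T=manip.grab_frame("top")["img"];S=manip.grab_frame("scene")["img"]
c=lambda im,x,y,w,h,k:cv2.resize(im[y:y+h,x:x+w],(w*k,h*k),interpolation=cv2.INTER_CUBIC)
cv2.imwrite("pics/e2.png",np.hstack([c(T,100,160,100,140,4),c(S,130,200,100,140,4)]))
```

```text
False
 t 20.32 tcp [0.4002 0.2846 0.0562] rot [7.030e-01 3.062e+00 1.000e-03] F [ 0.   0.6 -1.6] w 0.0286 g 19.36
26 t 20.54 tcp [0.4    0.2844 0.056 ] rot [-0.703 -3.062  0.   ] F [-0.3 -0.7 -1.4] w 0.026 g 26.7
32 t 20.76 tcp [0.3999 0.2842 0.0559] rot [-7.030e-01 -3.062e+00  1.000e-03] F [-1.4 -1.  -1.8] w 0.025 g 31.51
38 t 20.98 tcp [0.4    0.2844 0.0559] rot [-0.703 -3.062  0.   ] F [ 0.2 -1.1 -1.3] w 0.025 g 37.65
```

View pics/e2.png

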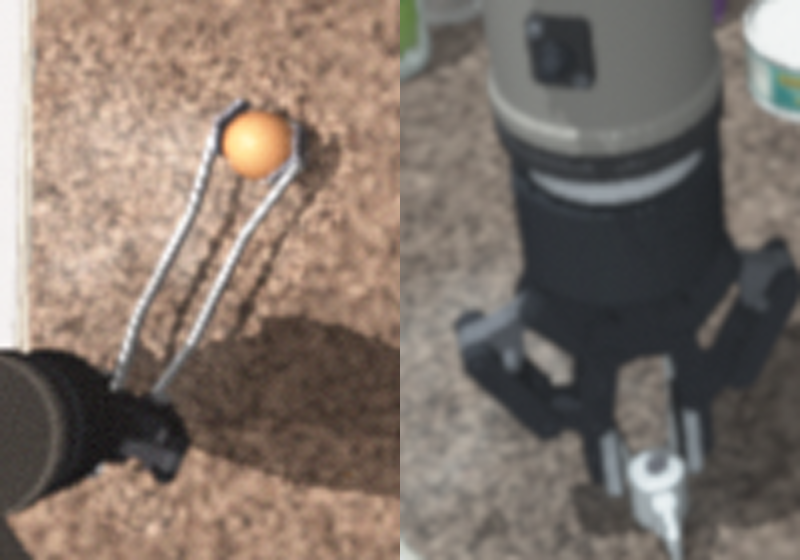

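The jaws now enclose and touch the egg, and the width has stalled at 25 mm. I'll squeeze moderately and lift straight up.

Run:
```python
from cell import manip
from h import *
for s in(46,54,62): manip.grasp(s); st(manip,s)
p=manip.get_state()["tcp_pos"][:2]
manip.servo_line([*p,.09],rate=.03); manip.hold(.3); st(manip)
T=manip.grab_frame("top")["img"];S=manip.grab_frame("scene")["img"]
c=lambda im,x,y,w,h,k:cv2.resize(im[y:y+h,x:x+w],(w*k,h*k),interpolation=cv2.INTER_CUBIC)
cv2.imwrite("pics/e3.png",np.hstack([c(T,100,160,100,140,4),c(S,130,160,100,140,4)]))
```

```text
46 t 21.29 tcp [0.3999 0.2844 0.056 ] rot [-0.703 -3.062  0.   ] F [-1.1 -1.4 -1.5] w 0.0244 g 46.17
54 t 21.51 tcp [0.4    0.2844 0.056 ] rot [-0.703 -3.062  0.   ] F [-0.4 -1.2 -0.9] w 0.0243 g 53.86
62 t 21.73 tcp [0.4    0.2845 0.056 ] rot [-0.702 -3.062  0.   ] F [-0.7 -0.8 -0.6] w 0.0233 g 61.72
 t 23.31 tcp [0.3999 0.2845 0.0899] rot [-0.702 -3.062  0.   ] F [-0.4 -0.3 -1.7] w 0.0228 g 60.05
```

View pics/e3.png

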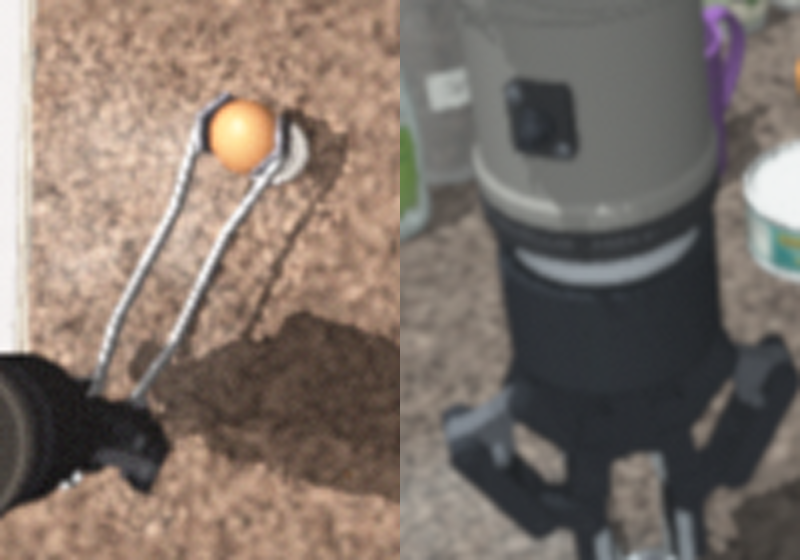

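The egg is out of the cup, held in the jaws at (240,135) in the crop, and the cup is still in place. I'll raise it further and watch for creep.

Run:
```python
from cell import manip
from h import *
manip.servo_line([.3999,.2845,.20],rate=.05)
for i in range(4): st(manip); manip.hold(.5)
T=manip.grab_frame("top")["img"];S=manip.grab_frame("scene")["img"]
c=lambda im,x,y,w,h,k:cv2.resize(im[y:y+h,x:x+w],(w*k,h*k),interpolation=cv2.INTER_CUBIC)
cv2.imwrite("pics/e4.png",np.hstack([c(T,80,140,100,140,4),c(S,110,110,100,140,4)]))
```

```text
t 25.76 tcp [0.3998 0.2844 0.1998] rot [-0.702 -3.062  0.   ] F [ 0.6  0.3 -1.8] w 0.0233 g 60.06
 t 26.26 tcp [0.3999 0.2845 0.2   ] rot [0.702 3.062 0.   ] F [ 0.7  0.2 -1.9] w 0.023 g 60.05
 t 26.76 tcp [0.3999 0.2845 0.2   ] rot [ 0.702  3.062 -0.   ] F [-0.6 -0.7 -1.4] w 0.0234 g 60.05
 t 27.26 tcp [0.3999 0.2845 0.2   ] rot [-0.702 -3.062 -0.   ] F [ 0.2 -0.1 -2.1] w 0.0231 g 60.05
```

View pics/e4.png

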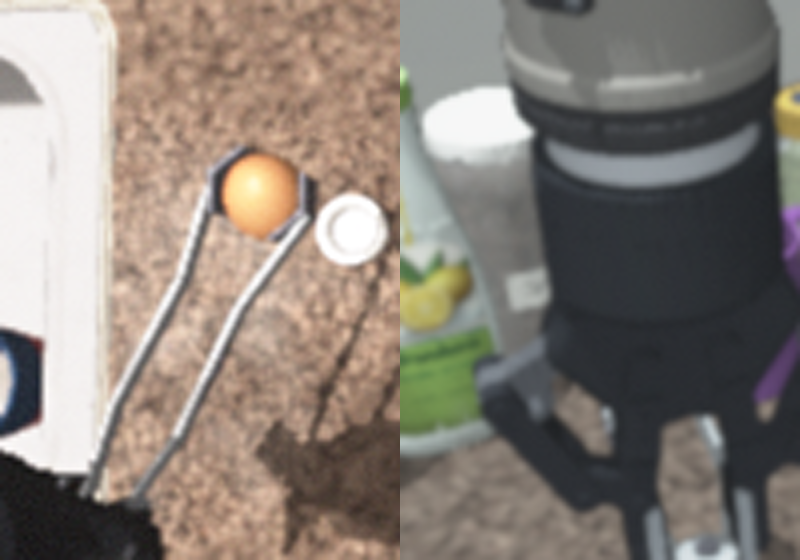

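The egg is well centred in the jaws with the cup standing free, and the grip width is stable. I'll check the height, then hand in.

Run:
```python
from cell import manip
from h import *
T=manip.grab_frame("top")
zs=np.arange(.1,.22,.005); P=[unproj(T,(144.6,188.3),z) for z in zs]
z=zs[np.argmin([np.hypot(p[0]-.5525,p[1]-.206) for p in P])]; print(z); st(manip)
if z>.14: print(manip.job_done())
```

```text
0.19000000000000009
 t 27.91 tcp [0.3999 0.2845 0.2   ] rot [ 0.702  3.062 -0.   ] F [ 0.3 -0.2 -2. ] w 0.0232 g 60.06
the job is handed in; nothing more can be done
None
```

I handed the job in at about 28 s with the tongs still in the gripper and the egg held still in their jaws, roughly 0.17–0.19 m up, and the cup left where it stood; the hand-in call did not return a verdict.

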